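# Carry a bracket's slope to the filing rest with a bevel

## Task

Slide the hinged bevel home in the corner of the brass pattern bracket, stock flush on the straight face and blade flush on the sloping arm, press it there along the straight face with about 8 N, let go, and push its lock button fully down. Then slide the locked bevel home in the corner of the steel filing rest in the same way, so that its blade swings the guide bar to the same slope, press it with about 8 N again and leave it there. Never press bracket or rest with more than 25 N, keep the fingers off the guide bar, and leave the other things alone.

Things in the scene. Friction and masses are not known exactly. Their poses are not given: they have to be found in the camera images.
- bevel_grip (a point): centre of the upright grip rib on the loose bevel's dark wooden stock (bar 24 x 124 mm, top 22 mm up, its front 14 mm undercut 9 mm; 0.4 kg). The rib is 14 mm thick (x), 46 mm long (y) and stands from 22 to 56 mm above the bench, this point at 39 mm. Axes are the stock's: y along it from the pivot to its far end, x out of its working face (the side that goes against a part), z up
- bevel_corner (a point): the bevel's inner corner, on the blade's pivot axis, at bench height: on the plane of the stock's working face and the line of the blade's working edge; 12 mm in +x and 62 mm in -y from the rib's centre. Axes as the grip's. The stock spans 110 mm in +y, 14 mm in -y and 24 mm in -x of it
- blade_edge (a point): middle of the steel blade's working edge, 55 mm from the pivot; x runs along the blade from the pivot, y out of the edge. Blade 110 mm long and 14 mm behind the pivot, 14 wide, 6 thick, 2 mm above the bench, under the stock. Unlocked it swings stiffly (0.025 N m) and starts too far closed: sliding the stock in its +y along a straight face opens it on the slope. Locked it outholds the guide bar
- lock_top (a point): centre of the top of the brass lock button, 24 mm across on a 36 mm cap, on the pivot axis, 40 mm above the bench when up (unlocked). It is pushed straight down 4 mm until it meets a solid stop, and stays down; it moves at about 5 N, and a firm push of 17 N at the stop clamps the blade
- lock (a joint): travel of the lock button (m): 0 up and unlocked, 0.004 fully down and locked
- pattern_corner (a point): corner of the brass pattern bracket (fixed, 15 mm tall) at bench height, where straight face and sloping arm meet. y runs along the straight face, 100 mm long from here in +y, the metal on its +x side; z up. The bevel is home when its inner corner is here, its axes parallel to these and its blade along the arm
- slope_edge (a point): middle of the outer face of the bracket's sloping arm, 100 mm long, 12 mm thick, 15 mm tall, solid with the bracket, with a low foot (7 mm) 12 mm back past the corner that goes under the stock's undercut. x runs along the arm away from the corner; the outer face looks to its -y. It opens 0.15 to 0.5 rad past square from the straight face
- rest_corner (a point): corner of the steel filing rest (fixed), laid out like the bracket: straight face 100 mm long from here in +y, 15 mm tall, metal on its +x side; the guide bar's hinge is on this point. From 40 mm behind the face stands a dark block 20 mm tall with screw heads up to 26 mm. Its axes are parallel to the bracket's
- guide_edge (a point): middle of the outer face of the rest's dark guide bar, 100 mm long, 12 mm thick, 15 mm tall, with a low foot like the arm's. x runs along it away from its hinge; the outer face looks to its -y. The hinge is stiff (0.06 N m) and stays as left; it starts 0.65 to 0.85 rad past square, wider than the pattern's arm, so the locked blade pushes it closed as the stock slides along the face in +y
- loupe: a black watchmaker's eyeglass, an open cone 38 mm across and 32 mm tall; a bystander, to be left alone; origin under its centre
- wheel: a toothed brass clock wheel lying flat, 48 mm across, 17 mm tall with its arbor; a bystander, to be left alone; origin under its centre
- driver: a small screwdriver lying down, 130 mm long, under 30 mm tall; a bystander, to be left alone; origin under its centre
- casering: a steel watch-case ring 44 mm across, 9 mm tall; a bystander, to be left alone; origin under its centre
- graver: a graver with a pale wooden handle, lying, 160 mm long, 12 mm tall; a bystander, to be left alone; origin under its handle's end, its x axis running along it
- oilpot: an amber glass oil pot, 40 mm across, 28 mm tall; a bystander, to be left alone; origin under its centre
- movement: a brass watch movement in a grey holder, 48 mm across, 14 mm tall; a bystander, to be left alone; origin under its centre
- slope: the bracket's sloping arm (see slope_edge): origin at the bracket's corner, same axes as slope_edge
- guide: the guide bar itself (see guide_edge): origin on its hinge at the rest's corner
- bevel: the whole bevel; same point and axes as bevel_corner
- pattern: the whole bracket; same point and axes as pattern_corner
- rest: the whole filing rest; same point and axes as rest_corner
There are look-alikes about, which are no part of the job. What is meant by the rest is not turquoise, and is the smaller of those in its own colour.

How it is judged (in metres and radians):
On the way, in this order (a step that is already met when the one before it is completed fails the run):
1. the bevel is pressed home on the pattern bracket, stock flush on the straight face and blade flush along the sloping arm, bearing on the arm with over 4 N (angle between the y axis of bevel_corner and the y axis of pattern_corner, either way round below 0.035 rad and x of bevel_corner in the frame of pattern_corner between -0.003 and 0.006 m and y of bevel_corner in the frame of pattern_corner between -0.004 and 0.008 m and z of bevel_corner in the frame of pattern_corner below 0.005 m and angle between the x axis of blade_edge and the x axis of slope_edge, either way round below 0.03 rad and contact force between bevel and slope above 4 N), for 0.2 s.
2. its lock is fully down while it still lies flush there (value of joint lock above 0.0035 m and angle between the y axis of bevel_corner and the y axis of pattern_corner, either way round below 0.035 rad and x of bevel_corner in the frame of pattern_corner between -0.003 and 0.006 m and y of bevel_corner in the frame of pattern_corner between -0.004 and 0.008 m and z of bevel_corner in the frame of pattern_corner below 0.005 m and angle between the x axis of blade_edge and the x axis of slope_edge, either way round below 0.03 rad), for 0.2 s.
3. the locked bevel is pressed home in the rest's corner, its blade flush on the guide bar and bearing on it with over 4 N (angle between the y axis of bevel_corner and the y axis of rest_corner, either way round below 0.035 rad and x of bevel_corner in the frame of rest_corner between -0.003 and 0.006 m and y of bevel_corner in the frame of rest_corner between -0.004 and 0.008 m and z of bevel_corner in the frame of rest_corner below 0.005 m and angle between the x axis of blade_edge and the x axis of guide_edge, either way round below 0.03 rad and contact force between bevel and guide above 4 N), for 0.2 s.
At the end, for the whole second after the job is handed in: The locked bevel (button 3.5 mm or more down) lies home in the rest's corner (within 3 mm of the face, 4 mm along it, 2 degrees), blade along the guide bar (1.7 degrees), guide bar parallel to the pattern's sloping arm (2.3 degrees); let go, at rest (value of joint lock above 0.0035 m and angle between the y axis of bevel_corner and the y axis of rest_corner, either way round below 0.035 rad and x of bevel_corner in the frame of rest_corner between -0.003 and 0.006 m and y of bevel_corner in the frame of rest_corner between -0.004 and 0.008 m and z of bevel_corner in the frame of rest_corner below 0.005 m and angle between the x axis of blade_edge and the x axis of guide_edge, either way round below 0.03 rad and angle between the x axis of guide_edge and the x axis of slope_edge, either way round below 0.04 rad); the robot touches nothing.
It fails at once if the bevel is pressed on the bracket or the rest with more than 25 N (contact force between bevel and pattern above 25 N or contact force between bevel and rest above 25 N).
It fails at once if the fingers push the guide bar (contact force between the fingers and guide above 1 N).
It fails at once if a bystander is moved more than 15 mm (distance of any of loupe, wheel, driver, casering, graver, oilpot, movement from where it was at the start of the episode above 0.015 m).
It also fails if it takes over 67 s, if anything falls off the work surface, if the arm or the gripper's body presses on something with over 40 N, if the wrist force passes 120 N, or if a joint passes its speed limit or range.

## Robot

A 6-joint arm with a two-finger parallel gripper is mounted at the origin on the work surface. World frame = base frame: x ahead of the robot, y to its left, z up, the work surface at z = 0. Lengths are in m, angles in degrees, forces in N, time in s.
With the tool pointing down it reaches from about 0.4 to 0.825 m from the base axis. Payload 7 kg.
Tool frame: the origin (TCP) lies on the centre line of the jaws, within the pads' length; the fingertips stand 11 mm ahead of it and the grasp point (between the pads) lies 8 mm behind it; z points along the fingers, y is the line along which they close (so a half turn about z gives the same grasp; the last joint's range is limited). The gripper opens to 88 mm and grips with 3 to 60 N. Pads are 19 mm wide; open, the fingers measure 130 mm over their backs; the gripper's body (78 mm by 193 mm) begins 47 mm behind the grasp point.
Start: joints at [-54.311, 20.546, 0.682, 0, -70.136, -16.507], TCP at [0.222, -0.638, 0.238] pointing down, gripper open.
Joint ranges: [-176.03, 176.03], [-82.01, 121.73], [-58.28, 71.71], [-173.87, 95.51], [-174.79, -0.11], [-173.66, 173.66]. Speed limits (degrees/s): [136.94, 136.94, 172.46, 180, 180, 180].

## Interface

Orientations are given as [roll, pitch, yaw] about the fixed x, y, z axes, in that order (R = Rz(yaw) Ry(pitch) Rx(roll)).
In Python, from plant import r, capture, camera_model, job gives the robot as it stands.
- The arm moves only by the tool drive_tool, never from a script. Its argument "increments" is a list that holds one entry, the list of rows, each a list of 5 numbers: the gripper's target within -1 to 1 (fully open at 1, half-way at 0, shut at -1), then the shift along the tool's x, y, z scaled (see below), then the turn about the tool's z scaled (see below). In form: [[[gripper, tx, ty, tz, roll], ...]]. A call has 1 to 5 rows; each row is the pose to reach, as a shift and turn from the pose commanded when the call began, along the tool's axes at that moment, turning the shorter way round; what a row does not reach only later rows make up. The controller multiplies each number of a shift by 120 mm and each number of a turn by 360 degrees. A row lasts 1/8 s, in which the tool goes at most 62.5 mm and 10.7 degrees, less where a joint would pass 70% of its speed; a pose out of reach is approached as far as the arm can. A call with a number of a shift or a turn outside -1 to 1 is refused whole. A call with a gripper value outside its range is refused whole. The fingers move at their own pace and stop on an object; "squeeze" is the grip in N (left out, the last holds). Time passes only in rows, so rows that repeat a pose let the fingers close. It gives the time, the measured TCP pose, the force, the opening and the grip force at its end, in the units of the state.
- r.get_state(): the state, without advancing time (a new reading comes with each control period).
- capture(name): name is "side" or "top"; returns the picture (400x640x3 uint8, red, green, blue); there is no depth.
- camera_model(name): a dict with "camera_matrix" (3x3 intrinsics, pixels), "rvec" (rotation vector, rad) and "tvec" (3), from world to camera coordinates, as OpenCV has them. Camera axes: x right, y down, z forward; pixel columns grow to the right and rows downward; lengths in m; the calibration is good to about 2 mm. A picture is of the moment at which its call begins. camera_model takes no time and is no camera call.
- job.close_job(): hands the job in; it is judged then, once.
The state is a dict: "time_s": time; "joints": joint angles; "qd": joint speeds; "joint_torque": joint torques, N m; "tcp_pos": TCP position; "eef_rot": TCP orientation; "contact_force": force on the tool from outside, world axes, zero at the start; "moment": the same for the moment, N m; "gripper_width": finger opening in m; "gripper_force": force on a finger pad.
Only numpy, scipy, OpenCV 4.12 (cv2) and the standard library are available. Lean on these libraries where they do the work, as an engineer would, in place of code of your own. Each camera call takes 0.05 s, during which the arm holds its last target. There are 200 camera calls.

## Working session

There is one attempt and no reset: what is moved stays moved. The work goes in short steps, Python scripts to look and compute and a tool call to move; the robot and the scene stay as the last step left them, time stands still between calls to the robot, and variables do not carry over. Pictures are saved under pics/ and viewed, at most 10 in all, crops included, and the job is handed in when it is done.

Besides the shell and the picture viewer there is one more tool, called after "Call:" by a JSON object that holds its "api" and its "payload". drive_tool: Moves the arm, as the interface text tells. Its arguments: {"type":"object","properties":{"increments":{"type":"array"},"squeeze":{"type":"number"}},"required":["increments"]}

```bash
mkdir -p pics && cat > h.py <<'E'
import numpy as np, cv2
from plant import r, capture, camera_model, job
from scipy.spatial.transform import Rotation as R
def cam(n):
    m=camera_model(n); return np.array(m["camera_matrix"]),np.array(m["rvec"],float).ravel(),np.array(m["tvec"],float).ravel()
def px2w(n,uv,z):
    K,rv,t=cam(n); Rm=cv2.Rodrigues(rv)[0]; out=[]
    for u,v in np.atleast_2d(uv):
        d=Rm.T@np.linalg.solve(K,[u,v,1]); c=-Rm.T@t; out.append(c+d*(z-c[2])/d[2])
    return np.array(out)
def w2px(n,P):
    K,rv,t=cam(n); return cv2.projectPoints(np.atleast_2d(np.array(P,float)),rv,t,K,None)[0][:,0]
def snap(n,f,box=None,s=1):
    im=capture(n)
    cv2.imwrite(f"pics/{f}_full.png",im[:,:,::-1])
    if box: x0,y0,x1,y1=box; im=im[y0:y1,x0:x1]
    im=cv2.resize(im,None,fx=s,fy=s,interpolation=cv2.INTER_CUBIC)
    cv2.imwrite(f"pics/{f}.png",im[:,:,::-1])
E
python3 - <<'E'
from h import *
snap("top","t0"); snap("side","s0")
for n in("top","side"):
    K,rv,t=cam(n); print(n,K.tolist(),(-cv2.Rodrigues(rv)[0].T@t).round(3)); print(px2w(n,[[0,0],[640,0],[0,400],[640,400],[320,200]],0).round(3))
print(r.get_state())
E
```

```text
top [[371.1127949735012, 0.0, 318.9370791348606], [0.0, 371.1127949735012, 195.5104196597818], [0.0, 0.0, 1.0]] [ 0.295 -0.027  1.217]
[[ 1.163  1.115  0.   ]
 [ 1.217 -1.189  0.   ]
 [-0.168  0.924  0.   ]
 [-0.142 -1.036  0.   ]
 [ 0.463 -0.039  0.   ]]
side [[433.2908392772373, 0.0, 323.1943695603851], [0.0, 433.2908392772373, 200.19251380342078], [0.0, 0.0, 1.0]] [0.257 0.778 1.007]
[[ 2.414 -0.957  0.   ]
 [-0.78  -1.873  0.   ]
 [ 1.006  0.67   0.   ]
 [-0.354  0.307  0.   ]
 [ 0.483 -0.075  0.   ]]
{'time_s': 0.1, 'joints': array([-5.43106210e+01,  2.05859608e+01,  6.37770958e-01, -1.65878428e-02,
       -7.01353969e+01, -1.65066897e+01]), 'qd': array([ 0.09099759, -0.09453451,  0.09963175,  0.08919287,  0.00626749,
        0.01310713]), 'joint_torque': array([-2.29814890e-03, -5.84161198e+01,  2.93753242e+01,  7.01544151e+00,
        1.02985388e-02, -5.28675787e-05]), 'tcp_pos': array([ 0.2216167 , -0.63712931,  0.23672593]), 'eef_rot': array([ 1.79915427e+02, -8.79949226e-03, -1.60822952e+02]), 'contact_force': array([-0.46323301,  0.11445927,  0.00080009]), 'moment': array([-0.00163379,  0.00871624, -0.02060142]), 'gripper_force': 0.0, 'gripper_width': 0.08757991192776357}
```

View pics/t0.png

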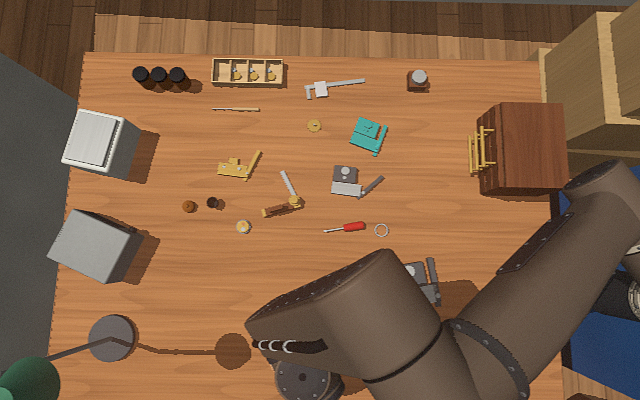

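View pics/s0.png

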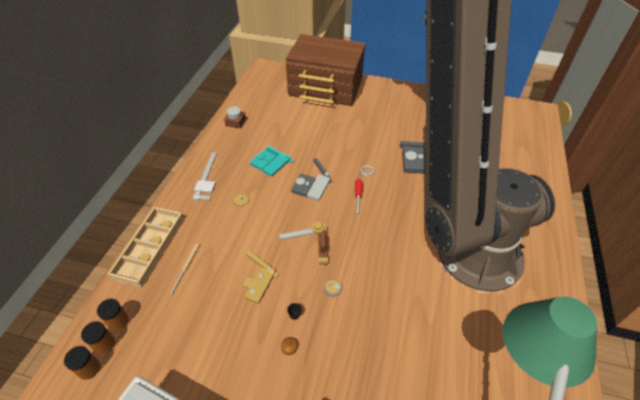

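```bash
python3 - <<'E'
import cv2
a=cv2.imread('pics/t0_full.png')[140:240,205:405]; cv2.imwrite('pics/c1.png',cv2.resize(a,(800,400),interpolation=cv2.INTER_CUBIC))
b=cv2.imread('pics/s0_full.png')[135:310,235:435]; cv2.imwrite('pics/c2.png',cv2.resize(b,(680,595),interpolation=cv2.INTER_CUBIC))
E
```

```text
(no output)
```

View pics/c1.png

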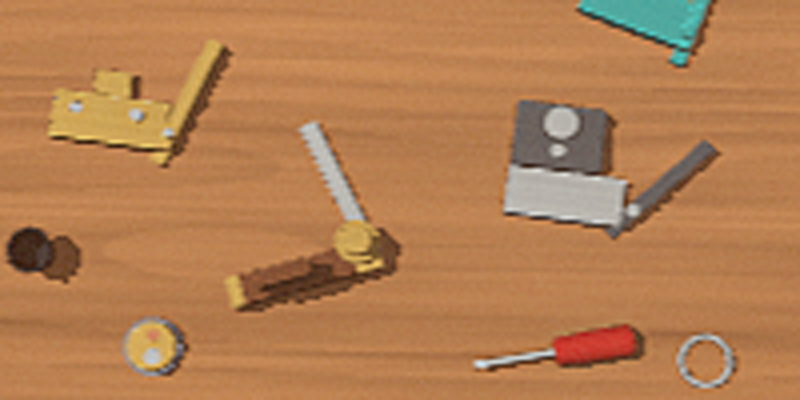

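View pics/c2.png

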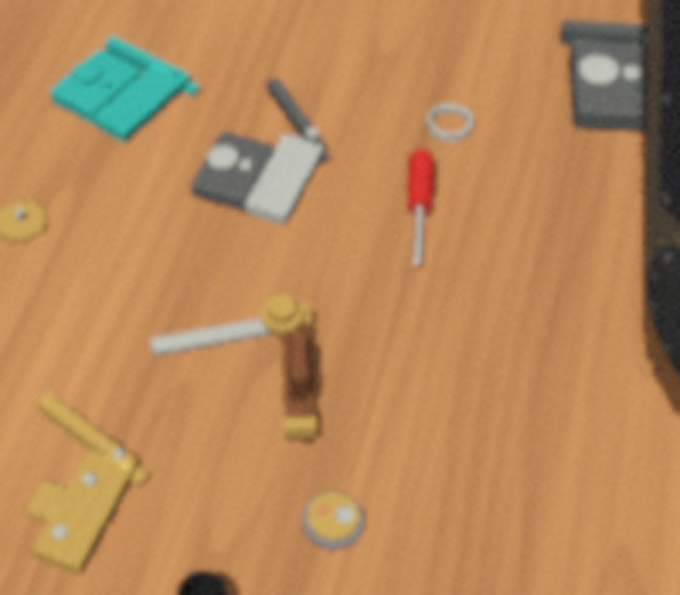

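```bash
cat > m.py <<'E'
from h import *
from scipy.ndimage import map_coordinates as mc
T=lambda p:np.array(p)/4+[205,140]
S=lambda p:np.array(p)/3.4+[235,135]
def fit(img,a,b,w=2.5):
    a,b=np.array(a,float),np.array(b,float); d=(b-a)/np.linalg.norm(b-a); n=np.array([-d[1],d[0]])
    s=np.arange(-w,w+.01,.1); pts=[]
    for k in np.linspace(.08,.92,30):
        q=a+k*(b-a); P=q+s[:,None]*n
        pr=np.stack([mc(img[:,:,c].astype(float),[P[:,1],P[:,0]],order=3) for c in range(3)],1)
        g=np.linalg.norm(np.gradient(pr,axis=0),axis=1); i=g.argmax()
        pts.append(P[i])
    pts=np.array(pts,np.float32); vx,vy,x,y=cv2.fitLine(pts,cv2.DIST_HUBER,0,.01,.01).ravel()
    v=np.array([vx,vy]); o=np.array([x,y]); 
    if v@d<0:v=-v
    res=np.abs((pts-o)@[-v[1],v[0]]); 
    return o+v*((a-o)@v),o+v*((b-o)@v),np.median(res)
def yaw(n,im,a,b,z,lab):
    A,B,e=fit(im,a,b); W=px2w(n,[A,B],z); d=W[1]-W[0]
    print(lab,n,W[:,:2].round(4).tolist(),'len %.4f'%np.linalg.norm(d),'yaw(y-axis) %.2f'%np.degrees(np.arctan2(-d[0],d[1])),'res %.2f'%e)
E
python3 - <<'E'
from m import *
t=cv2.imread('pics/t0_full.png'); s=cv2.imread('pics/s0_full.png')
yaw('top',t,T((168,150)),T((50,137)),.008,'bracket')
yaw('top',t,T((620,225)),T((505,213)),.008,'rest front')
yaw('top',t,T((628,180)),T((512,165)),.015,'rest back of plate')
yaw('side',s,S((135,478)),S((82,568)),.015,'bracket')
yaw('side',s,S((325,152)),S((285,222)),.008,'rest front')
yaw('side',s,S((285,138)),S((245,205)),.015,'rest back of plate')
print('button',px2w('top',T((355,236)),.04),px2w('side',S((283,306)),.04))
print('ferr',px2w('top',T((235,290)),.022),px2w('side',S((301,428)),.022))
yaw('top',t,T((330,250)),T((245,275)),.022,'stock +x edge')
yaw('side',s,S((286,340)),S((286,410)),.022,'stock +x edge')
yaw('side',s,S((318,330)),S((318,420)),.022,'stock -x edge')
print('corner pat',px2w('top',T((168,150)),.008),px2w('side',S((128,475)),.015))
print('corner rest hinge',px2w('top',T((632,210)),.016),px2w('side',S((312,132)),.016))
print('arm',px2w('top',T([(170,128),(215,42)]),.015),px2w('side',S([(120,462),(45,397)]),.015))
print('gbar',px2w('top',T([(632,210),(712,145)]),.015),px2w('side',S([(312,132),(272,82)]),.015))
print('blade',px2w('top',T([(355,236),(309,125)]),.008),px2w('side',S([(283,306),(155,345)]),.008))
E
```

```text
bracket top [[0.5328, 0.2042], [0.5461, 0.3019]] len 0.0986 yaw(y-axis) -7.75 res 0.24
rest front top [[0.4769, -0.1703], [0.4878, -0.0758]] len 0.0952 yaw(y-axis) -6.58 res 0.19
rest back of plate top [[0.5146, -0.1762], [0.5248, -0.0805]] len 0.0962 yaw(y-axis) -6.08 res 0.21
bracket side [[0.5326, 0.2228], [0.5418, 0.3071]] len 0.0847 yaw(y-axis) -6.23 res 0.05
rest front side [[0.4763, -0.1631], [0.4876, -0.0678]] len 0.0960 yaw(y-axis) -6.77 res 0.08
rest back of plate side [[0.5156, -0.1644], [0.5259, -0.072]] len 0.0930 yaw(y-axis) -6.35 res 0.07
button [[0.4591002  0.04566001 0.04      ]] [[0.4540788  0.05050846 0.04      ]]
ferr [[0.41587914 0.14237362 0.022     ]] [[0.41188071 0.15119071 0.022     ]]
stock +x edge top [[0.4496, 0.0667], [0.4324, 0.1359]] len 0.0713 yaw(y-axis) 13.92 res 0.25
stock +x edge side [[0.4484, 0.0714], [0.4309, 0.1386]] len 0.0695 yaw(y-axis) 14.63 res 0.34
stock -x edge side [[0.4233, 0.0539], [0.3994, 0.14]] len 0.0893 yaw(y-axis) 15.57 res 0.26
corner pat [[0.53266083 0.20424737 0.008     ]] [[0.53169536 0.22367467 0.015     ]]
corner rest hinge [[ 0.48803706 -0.17918983  0.016     ]] [[ 0.48722473 -0.17551567  0.016     ]]
arm [[0.54978845 0.20210132 0.015     ]
 [0.6235268  0.16801653 0.015     ]] [[0.54159992 0.21418331 0.015     ]
 [0.62046513 0.17214932 0.015     ]]
gbar [[ 0.48819793 -0.17931671  0.015     ]
 [ 0.54378528 -0.24554146  0.015     ]] [[ 0.48745746 -0.17647813  0.015     ]
 [ 0.54225955 -0.2325095   0.015     ]]
blade [[0.46356633 0.04763263 0.008     ]
 [0.55596334 0.08830508 0.008     ]] [[0.46061398 0.026427   0.008     ]
 [0.55332849 0.09456749 0.008     ]]
```

Call:
{"api": "drive_tool", "payload": {"increments": [[[1,-1,1,0,0],[1,-1,1,0,0],[1,-1,1,0,0],[1,-1,1,0,0]]]}}

```text
time_s: 0.6
tcp_pos: [0.2968, -0.4824, 0.238]
eef_rot: [-180.0, 0.0, -160.6]
contact_force: [0.4, 0.5, -0.3]
gripper_width: 0.0877
gripper_force: 0.0
```

Call:
{"api": "drive_tool", "payload": {"increments": [[[1,-1,1,0,0],[1,-1,1,0,0],[1,-1,1,0,0],[1,-1,1,0,0]]]}}

```text
time_s: 1.1
tcp_pos: [0.3706, -0.3304, 0.2377]
eef_rot: [-180.0, 0.0, -160.6]
contact_force: [-0.1, 0.1, -0.4]
gripper_width: 0.0879
gripper_force: 0.0
```

Call:
{"api": "drive_tool", "payload": {"increments": [[[1,-1,1,0,0],[1,-1,1,0,0],[1,-1,1,0,0],[1,-1,1,0,0]]]}}

```text
time_s: 1.6
tcp_pos: [0.4446, -0.1781, 0.2374]
eef_rot: [180.0, -0.0, -160.7]
contact_force: [-0.6, -0.2, 0.8]
gripper_width: 0.0873
gripper_force: 0.0
```

Call:
{"api": "drive_tool", "payload": {"increments": [[[1,-0.66,1,0,0],[1,-0.66,1,0,0],[1,-0.66,1,0,0],[1,-0.66,1,0,0]]]}}

```text
time_s: 2.1
tcp_pos: [0.4791, -0.04, 0.2373]
eef_rot: [-180.0, -0.1, -160.8]
contact_force: [-0.2, 0.3, 0.3]
gripper_width: 0.0876
gripper_force: 0.0
```

Call:
{"api": "drive_tool", "payload": {"increments": [[[1,0,1,0.3,0],[1,0,1,0.3,0],[1,0,1,0.3,0],[1,0,1,0.3,0]]]}}

```text
time_s: 2.6
tcp_pos: [0.4396, 0.0725, 0.2017]
eef_rot: [-180.0, -0.0, -160.8]
contact_force: [-0.3, -0.3, 0.9]
gripper_width: 0.0876
gripper_force: 0.0
```

Call:
{"api": "drive_tool", "payload": {"increments": [[[1,0,0.27,0.3,-0.12],[1,0,0.27,0.3,-0.12],[1,0,0.27,0.3,-0.12],[1,0,0.27,0.3,-0.12],[1,0,0.27,0.3,-0.12]]]}}

```text
time_s: 3.22
tcp_pos: [0.4295, 0.1025, 0.1658]
eef_rot: [-180.0, 0.0, -117.8]
contact_force: [-0.1, -0.3, 0.3]
gripper_width: 0.0876
gripper_force: 0.0
```

Call:
{"api": "drive_tool", "payload": {"increments": [[[1,0,0,0,-0.1175],[1,0,0,0,-0.1175],[1,0,0,0,-0.1175],[1,0,0,0,-0.1175],[1,0,0,0,-0.1175]]]}}

```text
time_s: 3.85
tcp_pos: [0.4292, 0.1032, 0.1657]
eef_rot: [-180.0, 0.0, -75.7]
contact_force: [0.4, 0.4, -0.3]
gripper_width: 0.0877
gripper_force: 0.0
```

Call:
{"api": "drive_tool", "payload": {"increments": [[[0.3,0,0,1,-0.003],[0.3,0,0,1,-0.003],[0.3,0,0,1,-0.003],[0.3,0,0,1,-0.003]]]}}

```text
time_s: 4.35
tcp_pos: [0.4299, 0.1044, 0.0471]
eef_rot: [-179.9, -0.0, -74.4]
contact_force: [0.4, 0.2, 1.3]
gripper_width: 0.0581
gripper_force: 0.0
```

```bash
python3 - <<'E'
from h import *
snap("side","s1",(245,180,395,300),5)
E
```

```text
(no output)
```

View pics/s1.png

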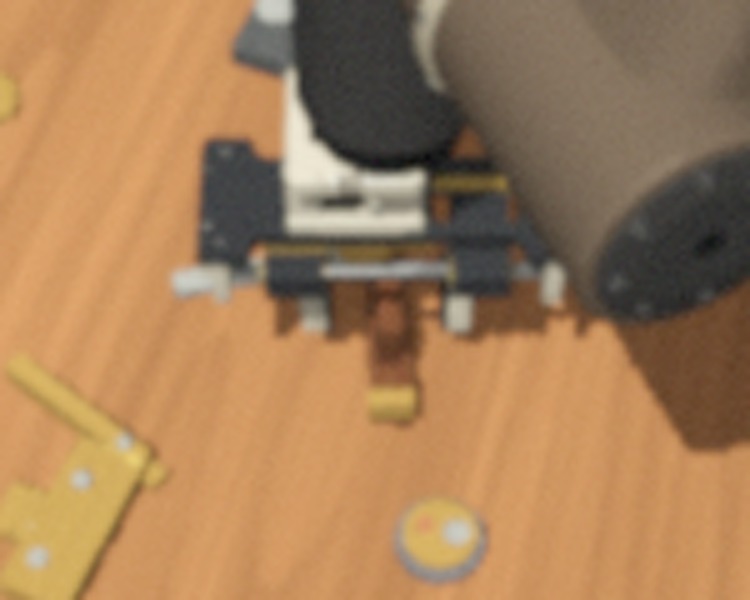

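The picture shows the fingers at (315,315) and (458,315) straddling the rib at (390,310), so I go down and grip.

Call:
{"api": "drive_tool", "payload": {"increments": [[[0.3,0,0,0.1,0],[0.3,0,0,0.1,0],[-1,0,0,0.1,0],[-1,0,0,0.1,0],[-1,0,0,0.1,0]]], "squeeze": 15}}

```text
time_s: 5.03
tcp_pos: [0.4289, 0.1042, 0.0337]
eef_rot: [-180.0, 0.0, -74.2]
contact_force: [-1.1, 0.4, 0.6]
gripper_width: 0.0327
gripper_force: 0.0
```

Call:
{"api": "drive_tool", "payload": {"increments": [[[-1,0,0,0,0],[-1,0,0,0,0],[-1,0,0,0,0]]], "squeeze": 15}}

```text
time_s: 5.4
tcp_pos: [0.4287, 0.1041, 0.0335]
eef_rot: [180.0, -0.0, -74.2]
contact_force: [-0.3, -0.3, -0.2]
gripper_width: 0.0141
gripper_force: 14.9
```

Call:
{"api": "drive_tool", "payload": {"increments": [[[-1,-0.05,-0.08,0,0],[-1,-0.1,-0.16,0,0],[-1,-0.15,-0.25,0,0],[-1,-0.2,-0.33,0,0],[-1,-0.25,-0.42,0,0]]]}}

```text
time_s: 6.02
tcp_pos: [0.4654, 0.1424, 0.0333]
eef_rot: [179.5, -0.3, -74.3]
contact_force: [-9.7, -14.7, 21.4]
gripper_width: 0.0143
gripper_force: 18.2
```

Call:
{"api": "drive_tool", "payload": {"increments": [[[-1,-0.05,-0.08,0,0],[-1,-0.1,-0.16,0,0],[-1,-0.15,-0.25,0,0],[-1,-0.2,-0.33,0,0],[-1,-0.25,-0.42,0,0]]]}}

```text
time_s: 6.65
tcp_pos: [0.5063, 0.1853, 0.0333]
eef_rot: [179.5, -0.3, -74.3]
contact_force: [-8.1, -10.4, 14.9]
gripper_width: 0.014
gripper_force: 17.2
```

Call:
{"api": "drive_tool", "payload": {"increments": [[[-1,0,0,0,0.013],[-1,0,0,0,0.026],[-1,0,0,0,0.038],[-1,0,0,0,0.05],[-1,0,0,0,0.062]]]}}

```text
time_s: 7.28
tcp_pos: [0.51, 0.1895, 0.0335]
eef_rot: [-180.0, 0.0, -96.7]
contact_force: [1.9, 0.1, -1.7]
gripper_width: 0.014
gripper_force: 15.0
```

```bash
python3 - <<'E'
from h import *
snap("side","s2",(235,200,385,320),5)
print(r.get_state()["contact_force"],r.get_state()["tcp_pos"],r.get_state()["eef_rot"])
E
```

```text
[ 1.03225072  0.76240625 -1.13335021] [0.50989828 0.18947237 0.03345022] [-1.79976481e+02  8.23411941e-03 -9.68822899e+01]
```

View pics/s2.png

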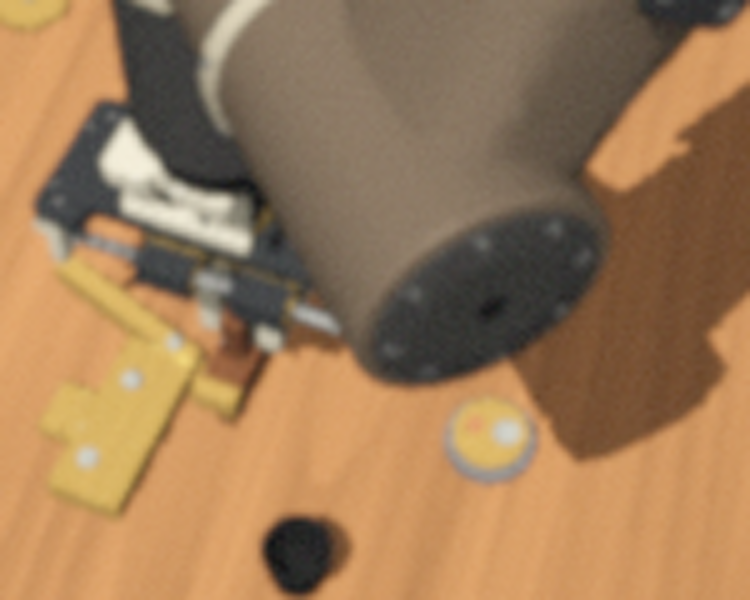

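Call:
{"api": "drive_tool", "payload": {"increments": [[[-1,-0.04,0,-0.005,-0.001],[-1,-0.08,0,-0.005,-0.001],[-1,-0.12,0,-0.005,-0.001],[-1,-0.16,0,-0.005,-0.001],[-1,-0.2,0,-0.005,-0.001]]]}}

```text
time_s: 7.95
tcp_pos: [0.5122, 0.2134, 0.0341]
eef_rot: [180.0, -0.0, -96.2]
contact_force: [0.1, -0.4, -5.1]
gripper_width: 0.014
gripper_force: 15.0
```

Call:
{"api": "drive_tool", "payload": {"increments": [[[-1,-0.03,0,0,0],[-1,-0.06,0,0,0],[-1,-0.09,0,0,0],[-1,-0.12,0,0,0],[-1,-0.15,0,0,0]]]}}

```text
time_s: 8.57
tcp_pos: [0.5141, 0.2311, 0.0341]
eef_rot: [180.0, -0.0, -96.2]
contact_force: [-0.6, 0.3, -4.1]
gripper_width: 0.0136
gripper_force: 15.0
```

Call:
{"api": "drive_tool", "payload": {"increments": [[[-1,0,-0.01,0,0],[-1,0,-0.02,0,0],[-1,0,-0.03,0,0],[-1,0,-0.04,0,0],[-1,0,-0.04,0,0]]]}}

```text
time_s: 9.2
tcp_pos: [0.5191, 0.2304, 0.0341]
eef_rot: [-180.0, -0.0, -96.2]
contact_force: [-0.3, -0.0, -4.1]
gripper_width: 0.014
gripper_force: 15.0
```

Call:
{"api": "drive_tool", "payload": {"increments": [[[-1,0,-0.008,0,0],[-1,0,-0.016,0,0],[-1,0,-0.024,0,0],[-1,0,-0.024,0,0]]]}}

```text
time_s: 9.7
tcp_pos: [0.5219, 0.2301, 0.0342]
eef_rot: [-180.0, 0.0, -96.2]
contact_force: [0.3, -0.2, -4.5]
gripper_width: 0.0137
gripper_force: 15.0
```

Call:
{"api": "drive_tool", "payload": {"increments": [[[-1,0,-0.008,0,0],[-1,0,-0.008,0,0]]]}}

```text
time_s: 9.95
tcp_pos: [0.5226, 0.23, 0.0341]
eef_rot: [180.0, -0.0, -96.2]
contact_force: [-0.8, 1.0, -3.1]
gripper_width: 0.0139
gripper_force: 15.0
```

Call:
{"api": "drive_tool", "payload": {"increments": [[[-1,0,-0.008,0,0],[-1,0,-0.008,0,0]]]}}

```text
time_s: 10.2
tcp_pos: [0.5227, 0.2298, 0.034]
eef_rot: [179.9, -0.0, -96.2]
contact_force: [-6.2, 2.4, -1.0]
gripper_width: 0.0138
gripper_force: 15.2
```

```bash
python3 - <<'E'
from h import *
s=r.get_state();print(s["moment"],s["contact_force"],s["tcp_pos"],s["eef_rot"])
E
```

```text
[ 1.02505612  2.31496215 -0.07957183] [-6.22341199  2.39386334 -1.02873478] [0.52268762 0.2298071  0.03399359] [ 1.79909571e+02 -2.87368299e-02 -9.62211354e+01]
```

Call:
{"api": "drive_tool", "payload": {"increments": [[[-1,0,0.008,0.005,0],[-1,-0.03,0.008,0.005,0],[-1,-0.06,0.008,0.005,0],[-1,-0.09,0.008,0.005,0],[-1,-0.12,0.008,0.005,0]]]}}

```text
time_s: 10.82
tcp_pos: [0.5242, 0.2444, 0.0335]
eef_rot: [180.0, -0.0, -96.2]
contact_force: [-2.1, -2.5, -2.6]
gripper_width: 0.0138
gripper_force: 15.0
```

Call:
{"api": "drive_tool", "payload": {"increments": [[[-1,-0.03,0,0,0],[-1,-0.06,0,0,0],[-1,-0.09,0,0,0],[-1,-0.12,0,0,0],[-1,-0.12,0,0,0]]]}}

```text
time_s: 11.45
tcp_pos: [0.5259, 0.2592, 0.0335]
eef_rot: [-180.0, 0.0, -96.2]
contact_force: [-3.1, 0.4, -2.4]
gripper_width: 0.0137
gripper_force: 15.0
```

Call:
{"api": "drive_tool", "payload": {"increments": [[[-1,-0.008,0,0,0],[-1,-0.016,0,0,0],[-1,-0.025,0,0,0],[-1,-0.025,0,0,0]]]}}

```text
time_s: 11.95
tcp_pos: [0.5262, 0.2616, 0.0335]
eef_rot: [180.0, -0.0, -96.2]
contact_force: [-2.5, -1.3, -3.1]
gripper_width: 0.0139
gripper_force: 15.0
```

Call:
{"api": "drive_tool", "payload": {"increments": [[[-1,-0.008,0,0,0],[-1,-0.016,0,0,0],[-1,-0.016,0,0,0]]]}}

```text
time_s: 12.32
tcp_pos: [0.5264, 0.2636, 0.0335]
eef_rot: [180.0, 0.0, -96.2]
contact_force: [-2.6, -1.0, -3.4]
gripper_width: 0.0144
gripper_force: 15.0
```

```bash
python3 - <<'E'
from h import *
snap("side","s3",(235,200,385,320),5)
s=r.get_state();print(s["moment"],s["contact_force"],s["tcp_pos"],s["eef_rot"])
E
```

```text
[-0.46656106  1.15916219 -0.17424629] [-2.35395886 -2.71132241 -4.1174255 ] [0.5263758  0.26363969 0.03353607] [ 1.79997901e+02  3.64176893e-03 -9.61943842e+01]
```

View pics/s3.png

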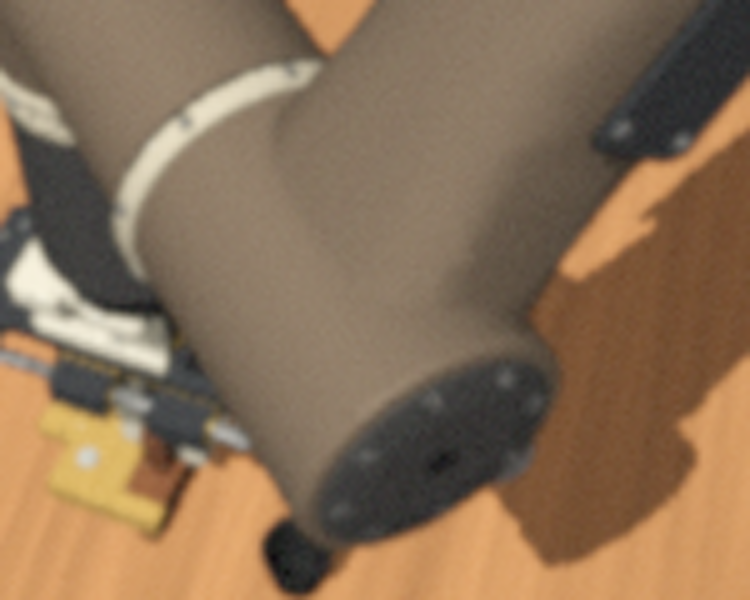

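Call:
{"api": "drive_tool", "payload": {"increments": [[[-1,0,0,0.004,0],[-1,-0.008,0,0.004,0],[-1,-0.008,0,0.004,0]]]}}

```text
time_s: 12.75
tcp_pos: [0.5264, 0.2639, 0.0334]
eef_rot: [180.0, -0.1, -96.2]
contact_force: [-4.0, -5.1, 1.7]
gripper_width: 0.014
gripper_force: 15.0
```

Call:
{"api": "drive_tool", "payload": {"increments": [[[-1,-0.004,0,0,0],[-1,-0.004,0,0,0],[-1,-0.004,0,0,0]]]}}

```text
time_s: 13.12
tcp_pos: [0.5264, 0.2641, 0.0334]
eef_rot: [180.0, -0.1, -96.2]
contact_force: [-3.4, -5.2, 1.5]
gripper_width: 0.0137
gripper_force: 15.0
```

Call:
{"api": "drive_tool", "payload": {"increments": [[[-1,-0.008,-0.002,0,0],[-1,-0.008,-0.002,0,0],[-1,-0.008,-0.002,0,0]]]}}

```text
time_s: 13.5
tcp_pos: [0.5265, 0.2646, 0.0334]
eef_rot: [180.0, -0.1, -96.2]
contact_force: [-3.6, -6.3, 2.5]
gripper_width: 0.0136
gripper_force: 15.1
```

Call:
{"api": "drive_tool", "payload": {"increments": [[[-1,-0.008,-0.002,-0.002,0],[-1,-0.008,-0.002,-0.002,0],[-1,-0.008,-0.002,-0.002,0]]]}}

```text
time_s: 13.88
tcp_pos: [0.5266, 0.2656, 0.0334]
eef_rot: [179.9, -0.1, -96.2]
contact_force: [-4.0, -5.3, 1.6]
gripper_width: 0.0136
gripper_force: 15.0
```

```bash
python3 - <<'E'
from h import *
s=r.get_state();print(s["moment"],s["contact_force"],s["tcp_pos"],s["eef_rot"])
snap("top","t3")
E
```

```text
[-2.01983544  1.82239634 -0.13497281] [-4.03599992 -5.29990121  1.56792168] [0.52663286 0.26560667 0.03341492] [ 1.79934786e+02 -1.08575761e-01 -9.62095565e+01]
```

Call:
{"api": "drive_tool", "payload": {"increments": [[[-1,0,0,-0.004,0],[-1,0,0,-0.004,0]]], "squeeze": 30}}

```text
time_s: 14.18
tcp_pos: [0.5267, 0.2664, 0.0335]
eef_rot: [179.9, -0.0, -96.2]
contact_force: [-4.6, -3.3, -3.4]
gripper_width: 0.0135
gripper_force: 30.0
```

Call:
{"api": "drive_tool", "payload": {"increments": [[[-1,-0.008,0,0,0],[-1,-0.008,0,0,0]]]}}

```text
time_s: 14.42
tcp_pos: [0.5268, 0.2674, 0.0335]
eef_rot: [179.9, -0.1, -96.2]
contact_force: [-4.5, -3.2, -2.7]
gripper_width: 0.014
gripper_force: 30.0
```

Call:
{"api": "drive_tool", "payload": {"increments": [[[-1,-0.008,0.002,0,0],[-1,-0.016,0.002,0,0],[-1,-0.016,0.002,0,0]]]}}

```text
time_s: 14.8
tcp_pos: [0.5271, 0.2697, 0.0336]
eef_rot: [180.0, -0.0, -96.2]
contact_force: [-4.6, -1.7, -5.5]
gripper_width: 0.014
gripper_force: 30.0
```

```bash
python3 - <<'E'
from h import *
im=capture("top"); cv2.imwrite("pics/t4_full.png",im[:,:,::-1])
a=im[135:215,195:295,::-1]; cv2.imwrite('pics/t4.png',cv2.resize(a,(750,600),interpolation=cv2.INTER_CUBIC))
E
```

```text
(no output)
```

View pics/t4.png

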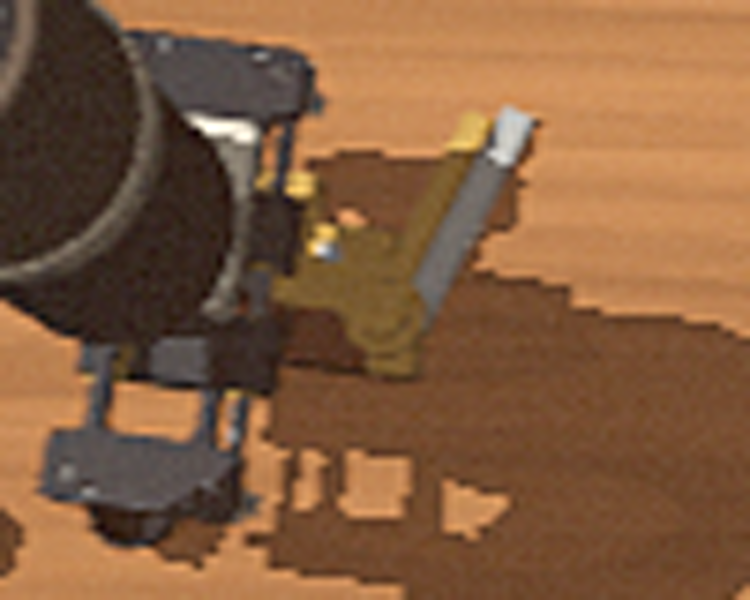

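The picture shows the blade (510,135)–(430,300) lying almost along the arm (470,130)–(410,280), a few mm short of home.

Call:
{"api": "drive_tool", "payload": {"increments": [[[-1,-0.008,0,0,0],[-1,-0.016,0,0,0],[-1,-0.016,0,0,0]]]}}

```text
time_s: 15.22
tcp_pos: [0.5272, 0.2705, 0.0335]
eef_rot: [179.9, -0.1, -96.2]
contact_force: [-3.2, -6.4, -4.7]
gripper_width: 0.014
gripper_force: 30.0
```

Call:
{"api": "drive_tool", "payload": {"increments": [[[-1,-0.006,-0.002,0,0],[-1,-0.006,-0.002,0,0],[-1,-0.006,-0.002,0,0],[-1,-0.006,-0.002,0,0]]]}}

```text
time_s: 15.72
tcp_pos: [0.5272, 0.2706, 0.0335]
eef_rot: [179.9, -0.2, -96.2]
contact_force: [-4.2, -7.0, -3.5]
gripper_width: 0.0139
gripper_force: 30.0
```

```bash
python3 - <<'E'
from h import *
s=r.get_state();print(s["moment"],s["contact_force"],s["tcp_pos"],s["eef_rot"])
E
```

```text
[-2.78394341  1.43567258 -0.17431564] [-4.19657032 -7.03341462 -3.50983131] [0.52717372 0.27061204 0.03346713] [ 1.79912837e+02 -1.56314577e-01 -9.62195713e+01]
```

Call:
{"api": "drive_tool", "payload": {"increments": [[[-1,-0.006,-0.002,0.003,0],[-1,-0.006,-0.002,0.003,0],[-1,-0.006,-0.002,0.003,0],[-1,-0.006,-0.002,0.003,0]]]}}

```text
time_s: 16.23
tcp_pos: [0.5272, 0.2706, 0.0334]
eef_rot: [179.9, -0.2, -96.2]
contact_force: [-5.2, -10.2, 1.9]
gripper_width: 0.0138
gripper_force: 30.1
```

Call:
{"api": "drive_tool", "payload": {"increments": [[[-0.1,0,0,0,0],[-0.1,0,0,0,0],[-0.1,0,0,0,0],[-0.1,0,0,-0.25,0],[-0.1,0,0,-0.5,0]]]}}

```text
time_s: 16.85
tcp_pos: [0.5286, 0.2735, 0.0943]
eef_rot: [-180.0, 0.0, -96.2]
contact_force: [0.9, 0.3, 0.5]
gripper_width: 0.0393
gripper_force: 0.0
```

Call:
{"api": "drive_tool", "payload": {"increments": [[[-1,0.15,-0.1,0,0],[-1,0.3,-0.1,0,0],[-1,0.52,-0.1,0,0],[-1,0.52,-0.1,0,0],[-1,0.52,-0.1,0,0]]], "squeeze": 20}}

```text
time_s: 17.48
tcp_pos: [0.5332, 0.2089, 0.0932]
eef_rot: [180.0, -0.0, -96.2]
contact_force: [0.1, 0.5, -0.5]
gripper_width: 0.0008
gripper_force: 0.0
```

```bash
python3 - <<'E'
from h import *
s=r.get_state();print(s["contact_force"],s["tcp_pos"],s["eef_rot"],s["gripper_width"])
im=capture("side"); cv2.imwrite("pics/s5_full.png",im[:,:,::-1])
a=im[190:310,225:345,::-1]; a=cv2.resize(a,(590,590),interpolation=cv2.INTER_CUBIC)
cv2.imwrite('pics/s5.png',a)
E
```

```text
[ 0.12677327  0.45002679 -0.54678231] [0.53323968 0.20890009 0.09322042] [ 1.79988804e+02 -1.47477592e-02 -9.62442157e+01] 0.0007526904645483636
```

View pics/s5.png

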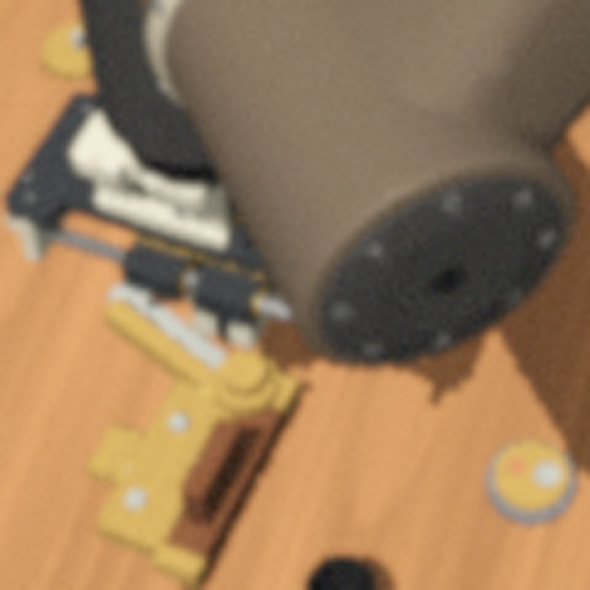

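The picture shows the bevel flush on the bracket, blade on the arm, with the button at (245,370) in the crop.

```bash
python3 - <<'E'
from h import *
print(px2w("side",[225+245/4.917,190+368/4.917],.04))
# initial button in same camera vs. side est for bias
E
```

```text
[[0.52909676 0.20788624 0.04      ]]
```

Call:
{"api": "drive_tool", "payload": {"increments": [[[-1,0,0,0.2,0],[-1,0,0,0.33,0],[-1,0,0,0.33,0],[-1,0,0,0.36,0],[-1,0,0,0.36,0]]]}}

```text
time_s: 18.15
tcp_pos: [0.5336, 0.2099, 0.0506]
eef_rot: [-180.0, 0.0, -96.2]
contact_force: [-0.5, 0.2, -0.7]
gripper_width: 0.0004
gripper_force: 0.0
```

Call:
{"api": "drive_tool", "payload": {"increments": [[[-1,0,0,0.008,0],[-1,0,0,0.016,0],[-1,0,0,0.016,0]]]}}

```text
time_s: 18.52
tcp_pos: [0.5337, 0.2099, 0.0487]
eef_rot: [-180.0, 0.0, -96.2]
contact_force: [-0.4, -0.3, 3.7]
gripper_width: 0.0005
gripper_force: 1.9
```

Call:
{"api": "drive_tool", "payload": {"increments": [[[-1,0,0,0.008,0],[-1,0,0,0.018,0],[-1,0,0,0.018,0]]]}}

```text
time_s: 18.9
tcp_pos: [0.5338, 0.2099, 0.0468]
eef_rot: [-180.0, 0.0, -96.2]
contact_force: [-0.9, -0.5, 8.2]
gripper_width: 0.0004
gripper_force: 4.4
```

Call:
{"api": "drive_tool", "payload": {"increments": [[[-1,0,0,0.006,0],[-1,0,0,0.006,0]]]}}

```text
time_s: 19.15
tcp_pos: [0.5339, 0.2099, 0.0467]
eef_rot: [-179.9, 0.0, -96.2]
contact_force: [-1.8, -0.6, 13.9]
gripper_width: 0.0006
gripper_force: 7.0
```

Call:
{"api": "drive_tool", "payload": {"increments": [[[-1,0,0,0.005,0],[-1,0,0,0.005,0]]]}}

```text
time_s: 19.4
tcp_pos: [0.534, 0.2099, 0.0465]
eef_rot: [-179.9, 0.0, -96.2]
contact_force: [-3.1, -1.4, 18.2]
gripper_width: 0.0001
gripper_force: 9.1
```

Call:
{"api": "drive_tool", "payload": {"increments": [[[-1,0,0,0.004,0],[-1,0,0,0.004,0],[-1,0,0,0.004,0],[-1,0,0,0.004,0]]]}}

```text
time_s: 19.9
tcp_pos: [0.534, 0.2099, 0.0464]
eef_rot: [-179.9, 0.0, -96.1]
contact_force: [-5.4, -1.9, 21.5]
gripper_width: 0.0006
gripper_force: 10.8
```

Call:
{"api": "drive_tool", "payload": {"increments": [[[-1,0,0,-0.2,0],[-1,0,0,-0.4,0],[-1,0,0,-0.4,0]]]}}

```text
time_s: 20.27
tcp_pos: [0.534, 0.2102, 0.0937]
eef_rot: [-179.9, 0.1, -96.2]
contact_force: [-0.0, 0.5, -0.1]
gripper_width: 0.0001
gripper_force: 0.0
```

Call:
{"api": "drive_tool", "payload": {"increments": [[[-0.1,-0.25,0.1,0,0],[-0.1,-0.52,0.1,0,0],[-0.1,-0.52,0.1,0,0],[-0.1,-0.52,0.1,0,0]]]}}

```text
time_s: 20.78
tcp_pos: [0.5274, 0.2723, 0.0912]
eef_rot: [179.9, -0.1, -96.2]
contact_force: [-0.7, -0.0, -0.6]
gripper_width: 0.0347
gripper_force: 0.0
```

```bash
python3 - <<'E'
from m import *
s=r.get_state();print(s["contact_force"],s["tcp_pos"],s["eef_rot"],s["gripper_width"])
E
```

```text
[-0.73934785 -0.020952   -0.64437679] [0.52740176 0.27232911 0.09120839] [ 1.79909390e+02 -8.47865290e-02 -9.61987733e+01] 0.034659755975768786
```

Call:
{"api": "drive_tool", "payload": {"increments": [[[-0.1,0.014,0,0.2,0],[-0.1,0.014,0,0.46,0],[-0.1,0.014,0,0.46,0],[-1,0.014,0,0.46,0],[-1,0.014,0,0.46,0]]], "squeeze": 35}}

```text
time_s: 21.4
tcp_pos: [0.5287, 0.2717, 0.0385]
eef_rot: [-179.9, 0.1, -96.2]
contact_force: [-0.4, 0.2, 0.1]
gripper_width: 0.0247
gripper_force: 0.0
```

Call:
{"api": "drive_tool", "payload": {"increments": [[[-1,0,0,0,0],[-1,0,0,0,0]]]}}

```text
time_s: 21.65
tcp_pos: [0.5273, 0.2717, 0.0381]
eef_rot: [180.0, 0.0, -96.2]
contact_force: [-6.4, 1.4, 7.3]
gripper_width: 0.014
gripper_force: 35.0
```

```bash
python3 - <<'E'
from m import *
s=r.get_state();print(s["moment"],s["contact_force"],s["tcp_pos"],s["eef_rot"],s["gripper_width"],s["gripper_force"])
print('top',px2w('top',T([(168,132),(632,210)]),.016)[:,:2],'side',px2w('side',S([(118,455),(312,132)]),.016)[:,:2])
print('driver',px2w('top',T([(475,365),(555,330),(635,330),(640,355)]),.02)[:,:2],'ring',px2w('top',T((707,360)),.005))
E
```

```text
[ 0.81110295  2.60861219 -0.18035873] [-6.36279983  1.36648583  7.33286272] [0.52731875 0.27171457 0.03814693] [ 1.79972020e+02  4.64986109e-02 -9.62207141e+01] 0.01400203556293846 35.009175539016724
top [[ 0.54618336  0.20340328]
 [ 0.48803706 -0.17918983]] side [[ 0.54495106  0.20912155]
 [ 0.48722473 -0.17551567]]
driver [[ 0.35897349 -0.05226507]
 [ 0.38822516 -0.11639706]
 [ 0.38934653 -0.18100723]
 [ 0.36927642 -0.18501098]] ring [[ 0.36708143 -0.24166429  0.005     ]]
```

Call:
{"api": "drive_tool", "payload": {"increments": [[[-1,0.01,0.01,0,0],[-1,0.03,0.02,0,0],[-1,0.03,0.02,-0.1,0],[-1,0.03,0.02,-0.22,0],[-1,0.03,0.02,-0.34,0]]]}}

```text
time_s: 22.28
tcp_pos: [0.5251, 0.2676, 0.0788]
eef_rot: [180.0, -0.0, -96.2]
contact_force: [-0.1, 0.4, -3.5]
gripper_width: 0.0135
gripper_force: 35.0
```

Call:
{"api": "drive_tool", "payload": {"increments": [[[-1,0.12,0,0,0],[-1,0.3,0.01,0,0],[-1,0.5,0.02,0,0],[-1,0.72,0.03,0,0],[-1,0.94,0.045,0,0]]]}}

```text
time_s: 22.9
tcp_pos: [0.5071, 0.1542, 0.0778]
eef_rot: [180.0, -0.0, -96.2]
contact_force: [0.2, -0.6, -3.4]
gripper_width: 0.0137
gripper_force: 35.0
```

Call:
{"api": "drive_tool", "payload": {"increments": [[[-1,0.12,0,0,0],[-1,0.3,0.01,0,0],[-1,0.5,0.02,0,0],[-1,0.72,0.03,0,0],[-1,0.94,0.047,0,0]]]}}

```text
time_s: 23.52
tcp_pos: [0.4895, 0.0434, 0.0779]
eef_rot: [180.0, -0.0, -96.2]
contact_force: [-0.0, 0.2, -4.2]
gripper_width: 0.0135
gripper_force: 35.0
```

Call:
{"api": "drive_tool", "payload": {"increments": [[[-1,0.2,0.01,0,0],[-1,0.4,0.02,0,0],[-1,0.6,0.03,0,0],[-1,0.8,0.04,0,0],[-1,0.94,0.047,0,0]]]}}

```text
time_s: 24.15
tcp_pos: [0.4714, -0.0681, 0.0779]
eef_rot: [180.0, -0.0, -96.2]
contact_force: [-0.3, 0.2, -3.0]
gripper_width: 0.0139
gripper_force: 35.0
```

Call:
{"api": "drive_tool", "payload": {"increments": [[[-1,0.2,0.01,0,0],[-1,0.4,0.02,0,0],[-1,0.65,0.03,0,0],[-1,0.85,0.04,0,0],[-1,0.94,0.047,0,0]]]}}

```text
time_s: 24.78
tcp_pos: [0.4538, -0.1794, 0.0779]
eef_rot: [180.0, 0.0, -96.3]
contact_force: [0.2, 0.3, -4.2]
gripper_width: 0.0138
gripper_force: 35.0
```

Call:
{"api": "drive_tool", "payload": {"increments": [[[-1,0,0,0.1,0],[-1,0,0,0.2,0],[-1,0,0,0.28,0],[-1,0,0,0.28,0]]]}}

```text
time_s: 25.28
tcp_pos: [0.4536, -0.1777, 0.0432]
eef_rot: [179.9, -0.0, -96.2]
contact_force: [-0.4, 0.6, -3.3]
gripper_width: 0.0134
gripper_force: 35.0
```

```bash
python3 - <<'E'
from h import *
snap("side","s6",(275,125,395,225),6)
E
```

```text
(no output)
```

View pics/s6.png

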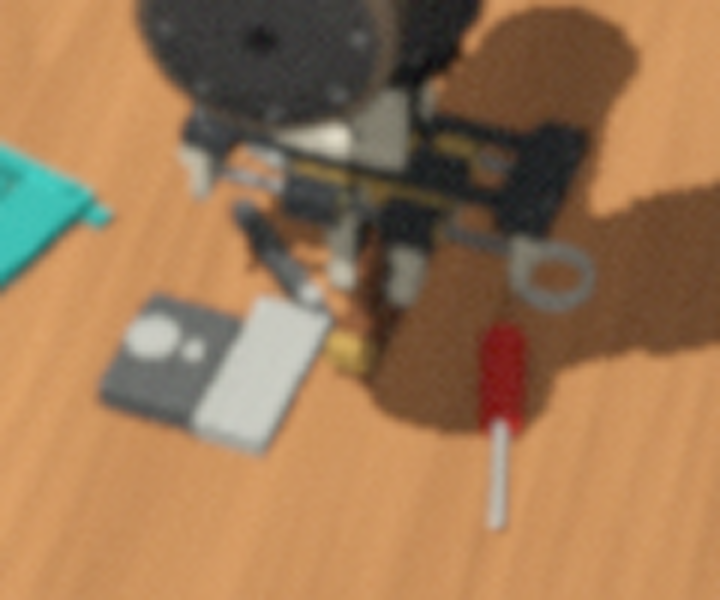

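Call:
{"api": "drive_tool", "payload": {"increments": [[[-1,0,0,0.02,0],[-1,-0.05,0,0.038,0],[-1,-0.1,0,0.038,0],[-1,-0.15,0,0.038,0],[-1,-0.15,0,0.038,0]]]}}

```text
time_s: 25.95
tcp_pos: [0.4565, -0.1597, 0.04]
eef_rot: [-180.0, 0.0, -96.1]
contact_force: [-1.0, -0.3, -4.7]
gripper_width: 0.0141
gripper_force: 35.0
```

Call:
{"api": "drive_tool", "payload": {"increments": [[[-1,0,-0.01,0,0],[-1,0,-0.02,0,0],[-1,0,-0.03,0,0],[-1,0,-0.035,0,0],[-1,0,-0.035,0,0]]]}}

```text
time_s: 26.58
tcp_pos: [0.4604, -0.1608, 0.0398]
eef_rot: [180.0, -0.0, -96.2]
contact_force: [-0.4, -0.0, -3.8]
gripper_width: 0.0135
gripper_force: 35.0
```

Call:
{"api": "drive_tool", "payload": {"increments": [[[-1,0,-0.008,0,0],[-1,0,-0.008,0,0]]]}}

```text
time_s: 26.82
tcp_pos: [0.4615, -0.1608, 0.0398]
eef_rot: [-180.0, -0.0, -96.2]
contact_force: [-0.7, -0.8, -3.9]
gripper_width: 0.0138
gripper_force: 35.0
```

Call:
{"api": "drive_tool", "payload": {"increments": [[[-1,0,-0.008,0,0],[-1,0,-0.008,0,0]]]}}

```text
time_s: 27.08
tcp_pos: [0.4624, -0.1609, 0.0398]
eef_rot: [-180.0, -0.0, -96.2]
contact_force: [0.3, 0.6, -3.9]
gripper_width: 0.0141
gripper_force: 35.0
```

Call:
{"api": "drive_tool", "payload": {"increments": [[[-1,0,-0.008,0.01,0],[-1,0,-0.008,0.01,0]]]}}

```text
time_s: 27.32
tcp_pos: [0.4633, -0.161, 0.0385]
eef_rot: [180.0, -0.0, -96.2]
contact_force: [0.4, -0.4, -5.0]
gripper_width: 0.0136
gripper_force: 35.0
```

Call:
{"api": "drive_tool", "payload": {"increments": [[[-1,0,-0.008,0,0],[-1,0,-0.008,0,0]]]}}

```text
time_s: 27.58
tcp_pos: [0.4643, -0.1611, 0.0386]
eef_rot: [-180.0, 0.0, -96.2]
contact_force: [0.7, -0.3, -3.7]
gripper_width: 0.0138
gripper_force: 35.0
```

Call:
{"api": "drive_tool", "payload": {"increments": [[[-1,0,-0.008,0,0],[-1,0,-0.008,0,0]]]}}

```text
time_s: 27.82
tcp_pos: [0.4644, -0.1612, 0.0384]
eef_rot: [179.9, -0.0, -96.2]
contact_force: [-2.7, 1.0, -1.9]
gripper_width: 0.0138
gripper_force: 35.0
```

Call:
{"api": "drive_tool", "payload": {"increments": [[[-1,-0.03,0,0,0],[-1,-0.06,0,0,0],[-1,-0.09,0,0,0],[-1,-0.12,0,0,0],[-1,-0.15,0,0,0]]]}}

```text
time_s: 28.45
tcp_pos: [0.4664, -0.1433, 0.0384]
eef_rot: [179.9, -0.0, -96.2]
contact_force: [-4.8, -4.2, -3.8]
gripper_width: 0.0139
gripper_force: 35.0
```

Call:
{"api": "drive_tool", "payload": {"increments": [[[-1,-0.03,0,0,0],[-1,-0.06,0,0,0],[-1,-0.09,0,0,0],[-1,-0.12,0,0,0],[-1,-0.14,0,0,0]]]}}

```text
time_s: 29.08
tcp_pos: [0.4683, -0.1265, 0.0384]
eef_rot: [179.9, -0.0, -96.2]
contact_force: [-4.9, -2.5, -4.8]
gripper_width: 0.0137
gripper_force: 35.0
```

Call:
{"api": "drive_tool", "payload": {"increments": [[[-1,-0.02,0,0,0],[-1,-0.04,0,0,0],[-1,-0.06,0,0,0],[-1,-0.08,0,0,0],[-1,-0.08,0,0,0]]]}}

```text
time_s: 29.7
tcp_pos: [0.4694, -0.1168, 0.0384]
eef_rot: [179.9, -0.0, -96.2]
contact_force: [-5.0, 0.0, -3.4]
gripper_width: 0.0137
gripper_force: 35.0
```

Call:
{"api": "drive_tool", "payload": {"increments": [[[-1,-0.008,0,0,0],[-1,-0.015,0,0,0],[-1,-0.015,0,0,0]]]}}

```text
time_s: 30.08
tcp_pos: [0.4696, -0.1153, 0.0384]
eef_rot: [179.9, -0.0, -96.2]
contact_force: [-5.0, -2.5, -3.8]
gripper_width: 0.0136
gripper_force: 35.0
```

Call:
{"api": "drive_tool", "payload": {"increments": [[[-1,-0.008,0,0,0],[-1,-0.015,0,0,0],[-1,-0.015,0,0,0]]]}}

```text
time_s: 30.45
tcp_pos: [0.4697, -0.1136, 0.0384]
eef_rot: [179.9, -0.0, -96.2]
contact_force: [-4.7, -2.0, -4.8]
gripper_width: 0.0133
gripper_force: 35.0
```

Call:
{"api": "drive_tool", "payload": {"increments": [[[-1,-0.008,0,0,0],[-1,-0.008,0,0,0],[-1,-0.008,0,0,0]]]}}

```text
time_s: 30.82
tcp_pos: [0.4699, -0.1126, 0.0384]
eef_rot: [179.9, -0.0, -96.2]
contact_force: [-5.1, -1.8, -2.8]
gripper_width: 0.0141
gripper_force: 35.0
```

Call:
{"api": "drive_tool", "payload": {"increments": [[[-1,-0.008,0,0,0],[-1,-0.008,0,0,0],[-1,-0.008,0,0,0]]]}}

```text
time_s: 31.2
tcp_pos: [0.4699, -0.1117, 0.0384]
eef_rot: [179.9, -0.0, -96.2]
contact_force: [-4.6, -3.1, -3.8]
gripper_width: 0.0137
gripper_force: 35.0
```

Call:
{"api": "drive_tool", "payload": {"increments": [[[-1,-0.008,0,0,0],[-1,-0.008,0,0,0],[-1,-0.008,0,0,0]]]}}

```text
time_s: 31.58
tcp_pos: [0.4701, -0.1107, 0.0384]
eef_rot: [179.9, -0.0, -96.2]
contact_force: [-4.9, -2.7, -3.7]
gripper_width: 0.0137
gripper_force: 35.0
```

Call:
{"api": "drive_tool", "payload": {"increments": [[[-1,-0.006,0,0,0],[-1,-0.012,0,0,0],[-1,-0.012,0,0,0]]]}}

```text
time_s: 31.95
tcp_pos: [0.4702, -0.1093, 0.0384]
eef_rot: [179.9, -0.0, -96.2]
contact_force: [-4.2, -1.4, -2.9]
gripper_width: 0.0139
gripper_force: 35.0
```

Call:
{"api": "drive_tool", "payload": {"increments": [[[-1,-0.006,0,0,0],[-1,-0.012,0,0,0],[-1,-0.012,0,0,0]]]}}

```text
time_s: 32.33
tcp_pos: [0.4704, -0.1079, 0.0384]
eef_rot: [179.9, -0.0, -96.2]
contact_force: [-5.1, -3.0, -4.6]
gripper_width: 0.0142
gripper_force: 35.0
```

Call:
{"api": "drive_tool", "payload": {"increments": [[[-1,-0.006,0,0,0],[-1,-0.012,0,0,0],[-1,-0.012,0,0,0]]]}}

```text
time_s: 32.7
tcp_pos: [0.4706, -0.1064, 0.0384]
eef_rot: [179.9, -0.0, -96.2]
contact_force: [-4.3, -3.2, -3.5]
gripper_width: 0.0138
gripper_force: 35.0
```

```bash
python3 - <<'E'
from h import *
s=r.get_state();print(s["moment"],s["contact_force"],s["tcp_pos"])
im=capture("top"); cv2.imwrite("pics/t7_full.png",im[:,:,::-1])
print(w2px("top",[[.477,-.177,.04]]))
hsv=cv2.cvtColor(im,cv2.COLOR_RGB2HSV)
def ch(p):
    h,s,v=map(int,p)
    if v<45:return '#'
    if s<60:return 'W' if v>130 else 'g'
    if 19<=h<=32 and s>110:return 'B'
    if h<19 and v<120:return 'd'
    return '.'
for y in range(168,215): print(y,''.join(ch(p) for p in hsv[y,318:398]))
E
```

```text
[-0.89306313  1.89094429 -0.17079631] [-4.28656797 -3.24029628 -3.47767191] [ 0.47055731 -0.10642936  0.03843517]
[[363.26837673 194.71195195]]
168 .........d....d...gggggggggggdggggggddddgggdggggdgggdgggggddd...................
169 ..d...........dd..dggWggggggggggdgggggggggdggdgggddgggdgdgddd...................
170 ..............dd..dgggggggggggggdgggggggggggggdgggggdgdgddd.d...................
171 ..............dd..dggggggggggggggggggggggggggggggggggggdddd.d...................
172 ..............dd..dgggggggggggggggggggggggggggggggggdgggddddd...................
173 ...............dd..gggggggggdgggggggggggggggggdggggggggdgddd....................
174 ...............dd...gggggggggggggggggggggggggggggggddddddd.d....................
175 ...............d...dggggggggggggggdgggggggggggggggdgggggdddd....................
176 ...............ddd...dgggggggggggggggggggggggggdggggWgddd.d.....................
177 ................dd...dggggggggggggggdggggggggggggddggdddddd.....................
178 ..............d.ddd..dgggggdddggggggggggggggggggdggdggdd.dd.....................
179 .......dd..dddd..
[... 2338 characters left out ...]
dddddddddddddddddddd
207 ..............ggdd.......ddddddddddgdddddddddddddddddddddddddddddddddddddddddddd
208 ..............gddd.........d..dddddddddddddddddddddddddddddddddddddddddddddddddd
209 ..............gddd....ddddddd.dddgd...ddd.ddd.dddddddd.ddd.d.ddddddddddddddddddd
210 .............dgd.dddddddddddd.dddgddddddddddddddddddddddddddddddddddddd.dddddddd
211 ............dggdgdddddddddddddddddd.dddddddddddddddddddddddddddddddddddddddddddd
212 ........dddddggdddddddddddddddddggddd.dd.ddddddddddddddddddddddddddddddddddddddd
213 ......dddd.ddgddddddd.......ddddgdddddddddddddddddddddddddddddddd.ddd.d.d.dd.ddd
214 ......dddddgdddddddgd.ddddddddddgddddddddddddddddddddddddddddddddddddddd.dd.dddd
```

Call:
{"api": "drive_tool", "payload": {"increments": [[[-1,-0.006,0,0,0],[-1,-0.012,0,0,0],[-1,-0.012,0,0,0]]]}}

```text
time_s: 33.12
tcp_pos: [0.4707, -0.1051, 0.0384]
eef_rot: [179.9, -0.0, -96.2]
contact_force: [-4.6, -4.0, -3.5]
gripper_width: 0.0136
gripper_force: 35.0
```

Call:
{"api": "drive_tool", "payload": {"increments": [[[-1,-0.006,0,0,0],[-1,-0.008,0,0,0],[-1,-0.008,0,0,0]]]}}

```text
time_s: 33.5
tcp_pos: [0.4707, -0.1049, 0.0384]
eef_rot: [179.9, -0.1, -96.2]
contact_force: [-3.3, -12.2, -5.2]
gripper_width: 0.014
gripper_force: 35.0
```

Call:
{"api": "drive_tool", "payload": {"increments": [[[-1,0.003,-0.003,0.003,0],[-1,0.003,-0.003,0.003,0],[-1,0.003,-0.003,0.003,0],[-1,0.003,-0.003,0.003,0]]]}}

```text
time_s: 34.0
tcp_pos: [0.4707, -0.105, 0.0383]
eef_rot: [179.9, -0.1, -96.2]
contact_force: [-6.1, -6.4, 1.0]
gripper_width: 0.0138
gripper_force: 35.0
```

```bash
python3 - <<'E'
from h import *
s=r.get_state();print(s["moment"],s["contact_force"],s["tcp_pos"],s["eef_rot"])
E
```

```text
[-2.30457861  2.49495433 -0.13766948] [-6.06689065 -6.39004786  0.97319693] [ 0.47072912 -0.10500382  0.03829831] [ 1.79901099e+02 -5.82146738e-02 -9.62090234e+01]
```

Call:
{"api": "drive_tool", "payload": {"increments": [[[-1,-0.003,0,0,0],[-1,-0.003,0,0,0],[-1,-0.003,0,0,0],[-1,-0.003,0,0,0]]]}}

```text
time_s: 34.5
tcp_pos: [0.4707, -0.105, 0.0383]
eef_rot: [179.9, -0.1, -96.2]
contact_force: [-5.6, -8.8, 0.0]
gripper_width: 0.0137
gripper_force: 35.0
```

Call:
{"api": "drive_tool", "payload": {"increments": [[[-0.2,0,0,0,0],[-0.2,0,0,0,0],[-0.2,0,0,0,0],[-0.2,0,0,-0.25,0],[-0.2,0,0,-0.6,0]]]}}

```text
time_s: 35.12
tcp_pos: [0.4717, -0.1038, 0.1105]
eef_rot: [179.9, -0.0, -96.2]
contact_force: [1.1, 0.4, -0.5]
gripper_width: 0.0354
gripper_force: 0.0
```

Call:
{"api": "drive_tool", "payload": {"increments": [[[-0.2,0.4,1,-0.6,0],[-0.2,0.4,1,-0.9,0],[-0.2,0.4,1,-0.9,0],[-0.2,0.4,1,-0.9,0]]]}}

```text
time_s: 35.62
tcp_pos: [0.3477, -0.1389, 0.2213]
eef_rot: [-179.5, 0.1, -96.2]
contact_force: [-0.2, -0.6, -0.9]
gripper_width: 0.035
gripper_force: 0.0
```

Call:
{"api": "drive_tool", "payload": {"increments": [[[-0.2,1,0,0,0],[-0.2,1,0,0,0],[-0.2,1,0,0,0],[-0.2,1,0,0,0]]]}}

```text
time_s: 36.12
tcp_pos: [0.3344, -0.2581, 0.2176]
eef_rot: [179.9, 0.0, -96.3]
contact_force: [-0.6, 1.0, 0.3]
gripper_width: 0.0347
gripper_force: 0.0
```

Call:
{"api": "drive_tool", "payload": {"increments": [[[-0.2,1,0,0,0],[-0.2,1,0,0,0],[-0.2,1,0,0,0],[-0.2,1,0,0,0]]]}}

```text
time_s: 36.62
tcp_pos: [0.3219, -0.3763, 0.2178]
eef_rot: [180.0, 0.0, -96.1]
contact_force: [-0.3, -0.1, 0.2]
gripper_width: 0.0351
gripper_force: 0.0
```

```bash
python3 - <<'E'
from m import *
im=capture("top")[:,:,::-1].copy(); sd=capture("side")[:,:,::-1].copy()
cv2.imwrite("pics/t8_full.png",im); cv2.imwrite("pics/s8_full.png",sd)
# predicted: corner c, arm dir; find blade & guide by char map in top
hsv=cv2.cvtColor(im,cv2.COLOR_BGR2HSV)
def ch(p):
    h,s,v=map(int,p)
    if s<60:return 'W' if v>130 else 'g'
    if 19<=h<=32 and s>110:return 'B'
    if h<19 and v<120:return 'd'
    return '.'
for y in range(164,206): print(y,''.join(ch(p) for p in hsv[y,322:392]))
yaw('top',im,T((170,160)),T((228,48)),.008,'x: arm outer')
E
```

```text
164 ................................................................dgdddd
165 .............ggg................................................dgddd.
166 .............ggggggggggWdd.....................................ddddd..
167 .............gggggggWWWWWWggggg.d.............................dgddgd..
168 .............gggggggWWWWWWWgggggggd..................W........dddgdd..
169 .............ggggggWWWWWWWWWgggggggd.............g..WWWW.....dddddd...
170 ............gggggggWWWWWWWWWggggggddd...........gggWWWWWg...ddddgd....
171 ............gggggggWWWWWWWWWggggggddd...........ggggWWWWd...dddggd....
172 ............gggggggWWWWWWWWWggggggdd...........ggggWWWWW....gddgd.....
173 ............ggggggggWWWWWWWgggggggdd...........ggggWWWW....dddddd.dd..
174 ............ggggggggggWWWgggggggggdd..........gggggWWWW....dddddd.....
175 ............ggggggggggggggggggggggdd..........ggggWWWWd...dddddd..d...
176 ...........ggggggggggWWWggggggggggdd.........gggggWWWW....gdddd.ddd...
177 ............ggggggggWWWWWgggggggggdd.........ggggWWWWW...dddddd.dd.d..
178 ...........ggggggggggWWWgggggggggddd........gg
[... 1443 characters left out ...]
dddddd
198 .....BBB....ddddddddddd.....dddd...BBBBBBBBB..dd...........ddddddddddd
199 ......B.........dddddddddddddddd...BB....dBB.ddd.............ddddddddd
200 ......dddddddd........dddddddddd.....BBBBBB.dddd..............dddddddd
201 ..........dddddddddddd.......dddd.........dddddd.............ddddddddd
202 ....................ddddddddd........BBBBBBBdd...............ddddddddd
203 ............................ddddddddd.BBBBB.dd...............ddddddddd
204 ..................................dddddddd..dd...............ddddddddd
205 ........................................dddddd..............dddddddddd
x: arm outer top [[0.5272, 0.2082], [0.6237, 0.1646]] len 0.1059 yaw(y-axis) -114.29 res 0.08
```

```bash
python3 -c "
from plant import job
print(job.close_job())"
```

```text
the job is handed in; nothing more can be done
None
```

I handed the job in at about 37 s without seeing a verdict. The bevel was pressed home on the bracket (about 10 N) and locked with a 21 N push at the button's stop. It was then pressed home in the rest (about 9 N, 12 N briefly) and let go, and in the last top image the stock lies flush on the face and the blade along the guide bar.

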